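# Set the drag marker of a pull tester by a check pull

## Task

Stand the blue drag marker astride the narrow rail of the pull tester, between the pusher arm and the red index. Then draw the orange grip out against its spring so that the pusher drives the marker until its white stripe is level with the red index, not past it, and hold the grip there for a second. Ease the grip all the way home without letting it snap back, keeping off the marker while the grip is out; the marker must stay at the index, and the bottles, the vial and the loupe are left alone.

Things in the scene. Friction and masses are not known exactly. Their poses are not given: they have to be found in the camera images.
- tester: Bench pull tester, fixed. Origin on the desk (z 0) under the middle of its white spring housing's front face; -x points out of the front, the way the grip is pulled, +y to the side with the rail. Grey base plate x -220..155, y -62..152, top z 12 mm. Housing x 3..153, y -45..45, to z 90 mm. The hood stands on a neck at x 35..65, y -20..10 mm.
- hood (a point): Middle of the front lower edge of the white hood that overhangs the grip: tester x -85, y -10, z 175 mm. Hood: tester x -85..70, y -47..27, z 175..189 mm. At home the grip lies right under this edge, so a vertical tool cannot take it: lean it so that the wrist is out at the front (-x). Axes as the tester's.
- rail (a point): Point on the top of the narrow steel rail, z 45 mm, at tester x -85, y 100 mm: a good place to stand the marker's middle. The rail runs along tester x from -215 to 45 mm, is 10 mm wide and 10 high, on 10 mm wide posts, free below for at least 23 mm. Axes as the tester's.
- slide (a joint): How far the sprung slide (bar, orange grip and pusher arm in one) is drawn out, in m: 0 home, growing toward the front (tester -x), end stop at 0.15. The spring pulls it home with about 3 N at 0 and 50 N/m more.
- grip (a point): Where to hold the orange grip; moves with the slide; at home at tester x -79.5, y 0, z 73 mm. A flat paddle 14 mm thick across tester y, 26 mm wide, leaning 35 degrees from vertical toward the front (-x, its top nearest the operator). It ends 20 mm above this point along the lean; the steel bar is 34 mm below it. Axes as the tester's.
- pusher (a point): Middle of the front face (toward tester -x) of the aluminium pusher arm, where it crosses above the rail; moves with the slide; at home at tester x -31, y 100, z 56 mm. Arm z 50..62, 14 mm thick, from the slide to y 114 mm. It runs into the end of the marker that stands on the rail. Axes as the tester's.
- index: Red index on the base plate, on the rail side away from the grip: a red blade 3 mm thick (along the rail), up to z 54 mm, 18 to 34 mm from the rail's middle line in +y. Origin on the desk under the rail's middle line, in the plane of the blade; axes as the tester's. The marker's stripe must stop at this x.
- marker: Blue drag marker, loose, 70 g: a saddle 36 mm long (its x) and 29 wide (35 over the flared feet), open below by a channel along x 17 mm wide and 20 deep, 28 mm high, topped by a square knob 18 x 18 mm from z 28 to 62. Origin at the centre of its feet; ends alike. White stripe at its middle (x 0). Seated on the rail, its origin is at z 25 mm, its x along the rail.
- blue_vial: Brown dropper vial with blue cap, 22 mm diameter, 63 mm tall, close to one side of the marker; origin at its foot. Leave alone.
- loupe: Black eye loupe, 39 mm diameter, 26 mm tall, close to another side of the marker; origin at its foot. Leave alone.
- brown_bottle: Small brown bottle with black cap, 56 x 47 x 77 mm, beside the grip's path; origin at its foot. Leave alone.
- tall_bottle: Tall bottle, 83 mm diameter, 226 mm tall, near the housing end of the rail; origin at its foot. Leave alone.
Things that resemble listed ones, but are neither listed nor needed, are in the scene too. Of the things like the marker, leave any that is turquoise; of the rest the smaller one is meant.

How it is judged:
By the outcome, as a careful person would: the job done as asked, in the order asked, and still so for the second after the job is handed in, with the robot touching nothing.
It also fails if it takes over 67 s, if anything falls off the work surface, if the arm or the gripper's body presses on something with over 40 N, if the wrist force passes 120 N, or if a joint passes its speed limit or range.

## Robot

A 6-joint arm with a two-finger parallel gripper is mounted at the origin on a cart in front of the work surface, level with it; the furniture and walls round the work are solid. World frame = base frame: x ahead of the robot, y to its left, z up, the work surface at z = 0. Lengths are in mm, angles in rad, forces in N, time in s.
With the tool pointing down it reaches from about 300 to 775 mm from the base axis. Payload 14.6 kg.
Tool frame: the origin (TCP) lies midway between the tips of the shut fingers; the grasp point (between the pads) lies 19 mm behind it (manip.grasp_offset is the distance from the TCP to the grasp point, in mm); z points along the fingers, y is the line along which they close (so a half turn about z gives the same grasp; the last joint's range is limited). The gripper opens to 94 mm and grips with 3 to 60 N. Pads are 16 mm wide; open, the fingers measure 119 mm over their backs; the gripper's body (75 mm by 177 mm) begins 78 mm behind the grasp point.
Start: joints at [1.169, 0.3, 1.521, -0, 1.321, -0.067], TCP at [180.716, 519.452, 205.446] pointing down, gripper open.
Joint ranges: [-3.03, 3.03], [-0.79, 2.21], [0.23, 2.52], [-1.04, 4.18], [0, 3.07], [-2.55, 2.55]. Speed limits (rad/s): [2.22, 2.22, 2.57, 3.14, 3.14, 3.14].

## Interface

Orientations are given as [roll, pitch, yaw] about the fixed x, y, z axes, in that order (R = Rz(yaw) Ry(pitch) Rx(roll)).
In Python, from cell import manip, viewer gives the robot as it stands. The module is installed in compiled form; this text tells all that it offers.
- The arm moves only by the tool move_arm, never from a script. Its argument "moves" is a list of rows, each a list of 4 numbers: the shift along the tool's x, y, z in m, then the turn about the tool's z in rad. A call has 1 to 12 rows; each row is the pose to reach, as a shift and turn from the pose commanded when the call began, along the tool's axes at that moment; what a row does not reach only later rows make up. A row lasts 1/10 s, in which the tool goes at most 50 mm and 8.59 degrees, less where a joint would pass 70% of its speed; a pose out of reach is approached as far as the arm can. A call with a gripper value outside its range is refused whole. "jaw" is the finger opening in m, from 0 to 0.094, set as the call begins (left out, the last holds). The fingers move at their own pace and stop on an object; "squeeze" is the grip in N (left out, the last holds). Time passes only in rows, so rows that repeat a pose let the fingers close. It gives the time, the measured TCP pose, the force, the opening and the grip force at its end, in the units of the state.
- manip.read_state(): the state, without advancing time (a new reading comes with each control period).
- viewer.camera(name): name is "side" or "top"; returns a dict with "frame" (420x560x3 uint8, blue, green, red), "z_map" (420x560 float32, mm along the optical axis (not along the pixel's ray), 0 where there is no reading), "fx", "fy", "cx", "cy" (pixels), "D" ([k1, k2, p1, p2, k3] as OpenCV has them; the pictures are not rectified), "origin" and "orientation" of the camera in the world. Camera axes: x right, y down, z forward; pixel columns grow to the right and rows downward; lengths in mm; the calibration is good to about 2 mm. A picture is of the moment at which its call begins.
- manip.sign_off(): hands the job in; it is judged then, once.
The state is a dict: "clock": time; "joints": joint angles; "qd": joint speeds; "effort": joint torques, N m; "eef_pos": TCP position; "eef_rot": TCP orientation; "wrist_force": force on the tool from outside, world axes, zero at the start; "moment": the same for the moment, N m; "finger_gap": finger opening in mm; "finger_force": force on a finger pad.
Only numpy, scipy, OpenCV 4.12 (cv2) and the standard library are available. Lean on these libraries where they do the work, as an engineer would, in place of code of your own. Each camera call takes 0.05 s, during which the arm holds its last target. There are 200 camera calls.

## Working session

There is one attempt and no reset: what is moved stays moved. The work goes in short steps, Python scripts to look and compute and a tool call to move; the robot and the scene stay as the last step left them, time stands still between calls to the robot, and variables do not carry over. Pictures are saved under pics/ and viewed, at most 12 in all, crops included, and the job is handed in when it is done.

Besides the shell and the picture viewer there is one more tool, called after "Request:" as name(argument=value, ...) on one line, values as JSON. move_arm: Moves the arm, as the interface text tells. Its arguments: {"type":"object","properties":{"moves":{"type":"array"},"jaw":{"type":"number"},"squeeze":{"type":"number"}},"required":["moves"]}

```bash
mkdir -p pics
cat > h.py <<'E'
import numpy as np, cv2
from scipy.spatial.transform import Rotation as R
from cell import manip, viewer
def shot(n):
    c=viewer.camera(n); 
    c['K']=np.array([[c['fx'],0,c['cx']],[0,c['fy'],c['cy']],[0,0,1.]]); c['d']=np.array(c['D'],float)
    o=np.array(c['orientation'],float)
    c['Rm']=o if o.shape==(3,3) else (R.from_euler('xyz',o).as_matrix() if o.size==3 else R.from_quat(o).as_matrix())
    c['o']=np.array(c['origin'],float); return c
def rays(c,uv):
    p=cv2.undistortPoints(np.array(uv,float).reshape(-1,1,2),c['K'],c['d']).reshape(-1,2)
    return np.c_[p,np.ones(len(p))]@c['Rm'].T
def onz(c,uv,z):
    r=rays(c,uv); return c['o']+r*((z-c['o'][2])/r[:,2:3])
def depth_pts(c,uv):
    uv=np.array(uv).reshape(-1,2); z=c['z_map'][uv[:,1].astype(int),uv[:,0].astype(int)]
    return c['o']+rays(c,uv)*z[:,None]
def cloud(c):
    h,w=c['z_map'].shape; v,u=np.mgrid[:h,:w]
    P=depth_pts(c,np.c_[u.ravel(),v.ravel()]).reshape(h,w,3); P[c['z_map']==0]=np.nan; return P
def proj(c,P):
    Rm=c['Rm'].T; rv=cv2.Rodrigues(Rm)[0]
    return cv2.projectPoints(np.array(P,float).reshape(-1,1,3),rv,-Rm@c['o'],c['K'],c['d'])[0].reshape(-1,2)
E
python3 - <<'E'
from h import *
for n in('top','side'):
    c=shot(n); print(n,c['o'],c['orientation'],c['fx'],c['cx'],c['cy'],c['D'])
    cv2.imwrite(f'pics/{n}0.png',c['frame']); np.save(f'/tmp/{n}.npy',c,allow_pickle=True)
print(manip.read_state())
E
```

```text
top [ 448.31532003    8.49359323 1525.56187298] [-3.03611364  0.00950844 -1.59982923] 430.16064092369845 283.6889664973343 218.26964991116208 [-0.05542372  0.          0.          0.          0.        ]
side [ 230.59045724 -847.97264242  968.57268688] [-2.30425847  0.00984083 -0.42947218] 496.27190326373216 280.97821412547944 220.91403379465018 [-0.12189076  0.          0.          0.          0.        ]
{'clock': 0.1, 'joints': array([ 1.16934857e+00,  3.00413362e-01,  1.52150063e+00, -2.93909619e-07,
        1.32072792e+00, -6.65946656e-02]), 'qd': array([ 0.00331029, -0.00177071, -0.00133014,  0.00168395,  0.0018086 ,
        0.00011573]), 'effort': array([ 1.88932463e-03, -5.32643294e+01, -3.53286302e+01,  7.09795696e-02,
        2.35811033e-02, -5.70783664e-05]), 'eef_pos': array([180.65440323, 519.23453471, 204.95204035]), 'eef_rot': array([-3.14054570e+00, -6.95392339e-05,  2.80673960e+00]), 'wrist_force': array([0.17671404, 0.52861151, 0.56597938]), 'moment': array([0.00130163, 0.02546631, 0.0337631 ]), 'finger_force': 0.0, 'finger_gap': 93.9175871079562}
```

View pics/top0.png

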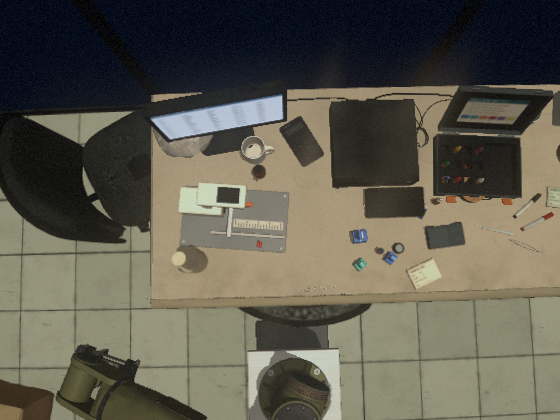

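View pics/side0.png

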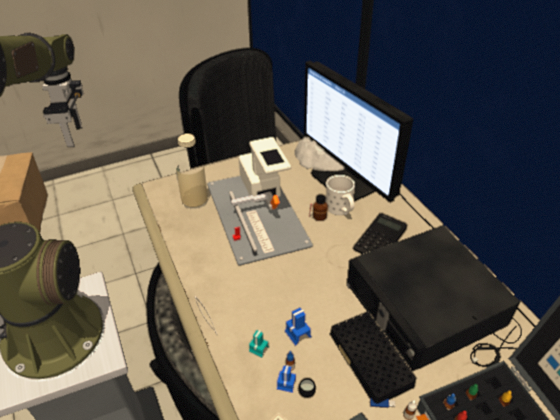

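Candidates like the marker in the top view: a large blue one at (359,236), a small blue one at (390,257) and a turquoise one at (360,265). The small blue one fits: it isn't turquoise, it is the smaller of the blues, and the vial and loupe are next to it. I'll confirm that in a crop and measure.

Run:
```python
from h import *
T=np.load('/tmp/top.npy',allow_pickle=True).item(); S=np.load('/tmp/side.npy',allow_pickle=True).item()
a=cv2.resize(T['frame'][222:282,340:420],(640,480),interpolation=cv2.INTER_CUBIC)
b=cv2.resize(S['frame'][300:400,240:330],(432,480),interpolation=cv2.INTER_CUBIC)
cv2.imwrite('pics/crop1.png',cv2.resize(np.hstack([a,b]),(800,358)))
a=cv2.resize(T['frame'][170:270,165:300],(540,400),interpolation=cv2.INTER_CUBIC)
b=cv2.resize(S['frame'][130:270,165:320],(443,400),interpolation=cv2.INTER_CUBIC)
cv2.imwrite('pics/crop2.png',cv2.resize(np.hstack([a,b]),(800,326)))
for n,c in(('T',T),('S',S)):
    hsv=cv2.cvtColor(c['frame'],cv2.COLOR_BGR2HSV); P=cloud(c)
    for nm,lo,hi in(('blue',(105,120,70),(125,255,255)),('turq',(75,100,60),(95,255,255)),('red',(0,150,90),(5,255,255)),('red2',(172,150,90),(180,255,255)),('orange',(6,170,120),(18,255,255))):
        m=cv2.inRange(hsv,lo,hi); k,l,s,ce=cv2.connectedComponentsWithStats(m)
        for i in range(1,k):
            if s[i,4]>=6 and ce[i][0]>150:
                q=P[l==i]; 
                print(n,nm,s[i],ce[i].round(1),np.nanmedian(q,0).round(0),np.nanmax(q[:,2]).round(0))
    # base plate: points z 5..20 grey
    m=((P[...,2]>7)&(P[...,2]<17)&(hsv[...,1]<50)&(hsv[...,2]>60)).astype(np.uint8)
    k,l,s,ce=cv2.connectedComponentsWithStats(m); i=1+np.argmax(s[1:,4]); 
    m=(l==i).astype(np.uint8); cn=max(cv2.findContours(m,0,2)[0],key=cv2.contourArea)
    uv=cn.reshape(-1,2); W=onz(c,uv,12)[:,:2]
    r=cv2.minAreaRect(W.astype(np.float32)); print(n,'plate',s[i],r,cv2.boxPoints(r).round(1).tolist())
```

```text
T blue [364 232   3   4   6] [364.8 233.8] [ 541. -254.   83.] 86.0
T blue [390 253   6   5  10] [392.5 254.5] [ 471. -354.   31.] 67.0
T blue [386 259   6   5  12] [388.8 260.9] [ 447. -343.   28.] 32.0
T turq [360 259   7   7  17] [363.1 261.9] [ 447. -249.   32.] 68.0
T turq [355 263   8   7  24] [358.6 266.2] [ 433. -234.   31.] 69.0
T red [457 177   4   4   9] [458.8 178.7] [ 723. -593.   65.] 75.0
T red [544 213   9   6  31] [548.2 215.2] [ 591. -930.   17.] 22.0
T red [257 242   4   5  16] [258.9 244.1] [519. 107.  27.] 63.0
T orange [446 196  10   6  50] [450.3 198.5] [ 657. -565.   47.] 53.0
T orange [503 199   9   6  46] [506.8 201.5] [ 641. -766.   48.] 58.0
T orange [246 203   6   3  16] [248.6 203.9] [653. 135.  90.] 100.0
T plate [ 180  190  109   63 3461] ((613.5621337890625, 193.2119140625), (371.20513916015625, 212.9129638671875), 84.38496398925781) [[489.5, 18.899999618530273], [701.2999877929688, -1.899999976158142], [737.7000122070312, 367.5], [525.7999877929688, 388.29998779296875]]
S blue [308  68   3   4   7] [308.6  69. ] [888. 402. 316.] 322.0
S blue [321  75
[... 461 characters left out ...]
turq [249 331  19  26 238] [258.1 344.8] [ 438. -252.   29.] 66.0
S turq [558 370   2   5   7] [558.7 371.9] [ 927. -628.  119.] 122.0
S red [233 227   8  13  73] [236.5 233.6] [524. 105.  29.] 56.0
S red [457 410  10  10  72] [462.3 415.3] [ 724. -594.   62.] 78.0
S orange [271 195   9  14  82] [274.7 201.1] [651. 136.  81.] 98.0
S orange [417 414  11   6  48] [422.  417.1] [ 660. -556.   47.] 56.0
S plate [ 208  177  104   88 3824] ((613.27587890625, 189.37158203125), (373.5879821777344, 211.47415161132812), 84.56365966796875) [[490.29998779296875, 13.399999618530273], [700.7999877929688, -6.599999904632568], [736.2000122070312, 365.29998779296875], [525.7000122070312, 385.29998779296875]]
```

View pics/crop1.png

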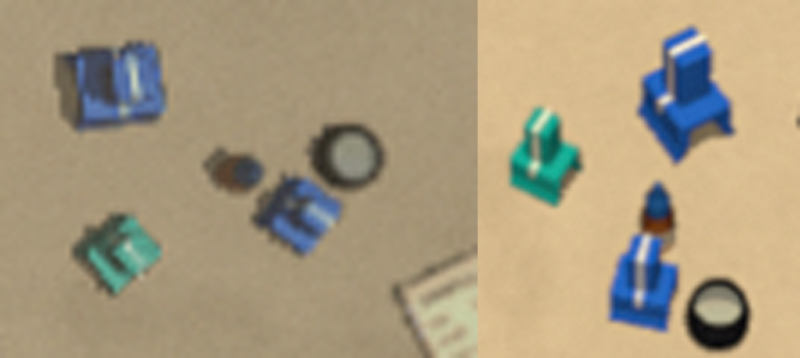

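View pics/crop2.png

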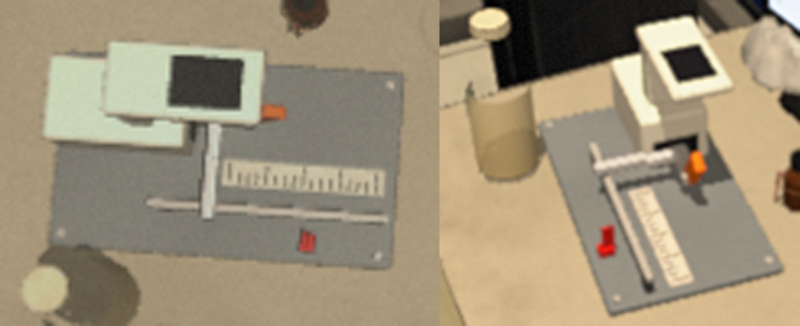

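The crop shows the small blue marker at top (390,257), with the vial up-left at (379,251) and the loupe up-right at (398,247). It is smaller than the other blue one and it isn't turquoise, so it is the one meant. The tester's rail is at row ~235, the red index at (258,244) and the orange grip at (248,204). Next I refine these positions.

```bash
cat >> h.py <<'E'
YAW=np.deg2rad(84.47); O=np.array([661.3,219.3])
def t2w(x,y,z=0): 
    c,s=np.cos(YAW),np.sin(YAW); return np.array([O[0]+c*x-s*y,O[1]+s*x+c*y,z])
def w2t(P):
    P=np.atleast_2d(P); c,s=np.cos(YAW),np.sin(YAW); d=P[:,:2]-O
    return np.c_[d[:,0]*c+d[:,1]*s,-d[:,0]*s+d[:,1]*c]
def marker(c,ctr,rad,zbase=0):
    """blue/white object near ctr: silhouettes, stripe"""
    hsv=cv2.cvtColor(c['frame'],cv2.COLOR_BGR2HSV); P=cloud(c)
    near=(np.hypot(P[...,0]-ctr[0],P[...,1]-ctr[1])<rad)
    blue=near&(cv2.inRange(hsv,(100,90,40),(130,255,255))>0)&(P[...,2]>zbase+3)
    white=near&(hsv[...,1]<75)&(hsv[...,2]>120)&(P[...,2]>zbase+15)
    return P,hsv,blue,white
E
python3 - <<'E'
from h import *
T=np.load('/tmp/top.npy',allow_pickle=True).item(); S=np.load('/tmp/side.npy',allow_pickle=True).item()
for n,c in(('T',T),('S',S)):
    P,hsv,b,w=marker(c,(462,-352),32)
    o=b|w
    for lo,hi in((15,40),(52,75)):
        q=P[o&(P[...,2]>lo)&(P[...,2]<hi)]; r=cv2.minAreaRect(q[:,:2].astype(np.float32)); print(n,lo,len(q),q.mean(0).round(1),np.round(r[0],1),np.round(r[1],1),round(r[2],1))
    v,u=np.nonzero(w&(P[...,2]>52)); 
    if len(u)>3:
        X=onz(c,np.c_[u,v],62)[:,:2]; l=cv2.fitLine(X.astype(np.float32),2,0,.01,.01).ravel(); print(n,'stripe',len(u),l.round(3),np.degrees(np.arctan2(l[1],l[0])).round(1))
    v,u=np.nonzero(w); print('white px',[(int(a),int(d),int(P[d,a,2])) for a,d in zip(u,v)])
    # dark things: vial cap / loupe
    for nm,ctr in(('vial',(484,-319)),('loupe',(495,-385))):
        m=(np.hypot(P[...,0]-ctr[0],P[...,1]-ctr[1])<30)&(P[...,2]>12)&~b
        q=P[m]; print(n,nm,len(q),np.nanmedian(q,0).round(0),q[:,2].max().round(0))
    hs=hsv; red=((hs[...,0]<6)|(hs[...,0]>172))&(hs[...,1]>140)&(hs[...,2]>70)&(np.hypot(P[...,0]-521,P[...,1]-106)<40)
    q=P[red]; tt=w2t(q)
    for lo,hi in((10,25),(25,40),(40,70)):
        k=(q[:,2]>lo)&(q[:,2]<hi)
        if k.sum(): print(n,'red z',lo,k.sum(),tt[k].mean(0).round(1),tt[k].min(0).round(1),tt[k].max(0).round(1))
    g=c['frame'].max(2).astype(float); v,u=np.mgrid[:420,:560]; G=w2t(onz(c,np.c_[u.ravel(),v.ravel()],45)).reshape(420,560,2)
    roi=(G[...,0]>-205)&(G[...,0]<-50)&(abs(G[...,1]-100)<14)
    med=np.median(g[roi]); print(n,'rail roi',roi.sum(),np.percentile(g[roi],[10,50,80,95]))
    wt=np.clip(g-med-15,0,None)*roi; k=wt>0; A=np.polyfit(G[k][:,0],G[k][:,1],1,w=np.sqrt(wt[k])); print('rail y at -85',np.polyval(A,-85).round(1),'slope deg',np.degrees(A[0]).round(2),k.sum())
    tb=(np.hypot(P[...,0]-470,P[...,1]-340)<120)&(P[...,2]>215)&(P[...,2]<235); print(n,'tall',np.nanmean(P[tb],0),w2t(np.nanmean(P[tb],0)[None]))
E
```

```text
T 15 38 [ 456.5 -346.4   28.3] [ 465.5 -355.4] [27.9 52.7] 52.2
T 52 29 [ 457.1 -349.4   62.2] [ 457.4 -349.9] [17.5 18.1] 68.6
T stripe 13 [   0.768    0.641  456.074 -351.323] 39.9
white px [(397, 250, 23), (391, 256, 59), (392, 256, 62), (392, 257, 70), (393, 257, 64), (393, 258, 64), (394, 258, 69), (395, 258, 64), (396, 258, 63), (394, 259, 60), (395, 259, 67), (394, 260, 62), (395, 260, 59), (394, 261, 60), (393, 262, 30), (392, 263, 32), (391, 264, 26)]
T vial 49 [ 482. -312.   34.] 62.0
T loupe 93 [ 491. -381.   21.] 33.0
T red z 10 6 [-127.1  131.4] [-129.3  122.5] [-122.2  136.9]
T red z 25 8 [-124.2  131.5] [-129.1  123.5] [-119.2  137.4]
T red z 40 4 [-124.   126.4] [-124.8  121.1] [-123.3  131.7]
T rail roi 364 [119. 132. 175. 185.]
rail y at -85 100.0 slope deg -0.28 100
T tall [472.97520374 337.81845649 224.3346581 ] [[ 99.81857504 198.86956904]]
S 15 179 [ 458.1 -357.1   27.4] [ 465.8 -355.8] [29.5 51.1] 54.6
S 52 89 [ 458.3 -351.8   60.9] [ 459.2 -350.5] [20.9 17.5] 51.6
S stripe 36 [ 4.55000e-01  8.90000e-01  4.57683e+02 -3.50908e+02] 62.9
white px [(283, 365, 63), 
[... 770 characters left out ...]
85, 379, 38), (286, 379, 39), (277, 380, 28), (284, 380, 32), (285, 380, 32), (286, 380, 33), (284, 381, 31), (285, 381, 28), (286, 381, 31), (284, 382, 30), (284, 383, 31), (285, 383, 27), (284, 384, 25), (285, 384, 26), (301, 384, 20), (284, 385, 18), (285, 385, 19), (301, 385, 20)]
S vial 136 [ 483. -319.   35.] 65.0
S loupe 271 [ 492. -383.   21.] 30.0
S red z 10 25 [-129.   128.9] [-133.4  118.6] [-120.  137.]
S red z 25 30 [-126.3  126.5] [-132.4  118. ] [-118.6  137.2]
S red z 40 20 [-125.5  124.3] [-128.8  118.6] [-121.7  129.7]
S rail roi 394 [119.  150.5 204.  222. ]
rail y at -85 98.7 slope deg -0.02 143
S tall [469.91083358 330.13998588 223.06748173] [[ 91.88053703 201.17972663]]
```

```bash
cat >> h.py <<'E'
def rows(p,yaw=None):
    """shift (m) in tool axes to world TCP p, turn to bring tool-x heading to yaw (deg)"""
    s=manip.read_state(); Rm=R.from_euler('xyz',s['eef_rot']).as_matrix()
    d=Rm.T@(np.array(p,float)-s['eef_pos'])/1000
    t=0
    if yaw is not None:
        h=np.degrees(np.arctan2(Rm[1,0],Rm[0,0])); t=-(((yaw-h)+180)%360-180)
    print('rows',d.round(4),round(np.radians(t),3))
def st():
    s=manip.read_state(); print({k:np.round(s[k],3) for k in('clock','joints','eef_pos','eef_rot','wrist_force','finger_gap','finger_force')})
E
python3 - <<'E'
from h import *
S=np.load('/tmp/side.npy',allow_pickle=True).item(); T=np.load('/tmp/top.npy',allow_pickle=True).item()
X=onz(S,[(285,373.5),(287.3,366)],62); print(X,np.degrees(np.arctan2(*(X[1]-X[0])[[1,0]])), X.mean(0))
# silhouette contour of marker, side: saddle/feet corners
P,hsv,b,w=marker(S,(462,-352),32)
m=(b).astype(np.uint8); cn=max(cv2.findContours(m,0,2)[0],key=cv2.contourArea); print(cv2.approxPolyDP(cn,1.5,True).reshape(-1,2).tolist())
for yaw in(50,55,60,65):   # predicted stripe & corners at marker-y heading
    a=np.radians(yaw); y=np.array([np.cos(a),np.sin(a),0]); x=np.array([y[1],-y[0],0]); o=np.array([458.5,-351,0])
    print(yaw,proj(S,[o+sx*18*x+sy*17.5*y for sx,sy in((1,1),(1,-1),(-1,-1),(-1,1))]).round(1).tolist())
rows((400,60,260),120)
E
```

```text
[[ 454.0476349  -358.45602619   62.        ]
 [ 465.83959866 -344.41574601   62.        ]] 49.97421897499813 [ 459.94361678 -351.4358861    62.        ]
[[284, 366], [279, 374], [277, 388], [292, 391], [295, 375], [290, 373], [290, 367], [288, 367], [287, 381], [284, 386]]
50 [[295.6, 379.9], [291.6, 394.0], [275.3, 390.1], [279.7, 376.2]]
55 [[295.1, 379.2], [292.4, 393.5], [275.8, 390.9], [278.8, 376.6]]
60 [[294.5, 378.5], [293.2, 392.9], [276.4, 391.6], [278.0, 377.2]]
65 [[293.8, 377.8], [294.0, 392.3], [277.1, 392.3], [277.3, 377.8]]
rows [-0.3581 -0.3617 -0.0547] 0.712
```

Request:
move_arm(moves=[[-0.358,-0.362,-0.055,0.712],[-0.358,-0.362,-0.055,0.712],[-0.358,-0.362,-0.055,0.712],[-0.358,-0.362,-0.055,0.712],[-0.358,-0.362,-0.055,0.712],[-0.358,-0.362,-0.055,0.712],[-0.358,-0.362,-0.055,0.712],[-0.358,-0.362,-0.055,0.712],[-0.358,-0.362,-0.055,0.712],[-0.358,-0.362,-0.055,0.712],[-0.358,-0.362,-0.055,0.712],[-0.358,-0.362,-0.055,0.712]], jaw=0.05)

```text
clock: 1.3
eef_pos: [400.2, 58.8, 260.3]
eef_rot: [-3.141, -0.0, 2.092]
wrist_force: [-0.9, 0.9, -0.1]
finger_gap: 49.9
finger_force: 0.0
```

```bash
python3 -c "
from h import *
st(); rows((458.5,-351,120),53)"
```

```text
{'clock': np.float64(1.3), 'joints': array([ 0.055, -0.075,  1.81 ,  0.   ,  1.407, -0.466]), 'eef_pos': array([400.201,  58.784, 260.263]), 'eef_rot': array([-3.141, -0.   ,  2.092]), 'wrist_force': array([-0.926,  0.905, -0.087]), 'finger_gap': np.float64(49.878), 'finger_force': np.float64(0.0)}
rows [-0.3845 -0.1533  0.1402] 1.167
```

Request:
move_arm(moves=[[-0.384,-0.153,0.14,1.167],[-0.384,-0.153,0.14,1.167],[-0.384,-0.153,0.14,1.167],[-0.384,-0.153,0.14,1.167],[-0.384,-0.153,0.14,1.167],[-0.384,-0.153,0.14,1.167],[-0.384,-0.153,0.14,1.167],[-0.384,-0.153,0.14,1.167],[-0.384,-0.153,0.14,1.167],[-0.384,-0.153,0.14,1.167],[-0.384,-0.153,0.14,1.167]], jaw=0.04)

```text
clock: 2.4
eef_pos: [460.1, -347.5, 119.7]
eef_rot: [-3.14, -0.0, 0.929]
wrist_force: [0.4, 0.8, -0.8]
finger_gap: 40.1
finger_force: 0.0
```

Run:
```python
from h import *
st(); rows((458.5,-351,36),53)
c=shot('side'); f=c['frame'][310:420,230:360]; cv2.imwrite('pics/s2.png',cv2.resize(f,(780,600)[:2],interpolation=cv2.INTER_CUBIC))
```

```text
{'clock': np.float64(2.4), 'joints': array([-0.711,  0.441,  1.536,  0.   ,  1.166, -0.069]), 'eef_pos': array([ 460.061, -347.544,  119.712]), 'eef_rot': array([-3.14 , -0.   ,  0.929]), 'wrist_force': array([ 0.371,  0.823, -0.834]), 'finger_gap': np.float64(40.092), 'finger_force': np.float64(0.0)}
rows [-0.0037  0.001   0.0837] 0.004
```

View pics/s2.png

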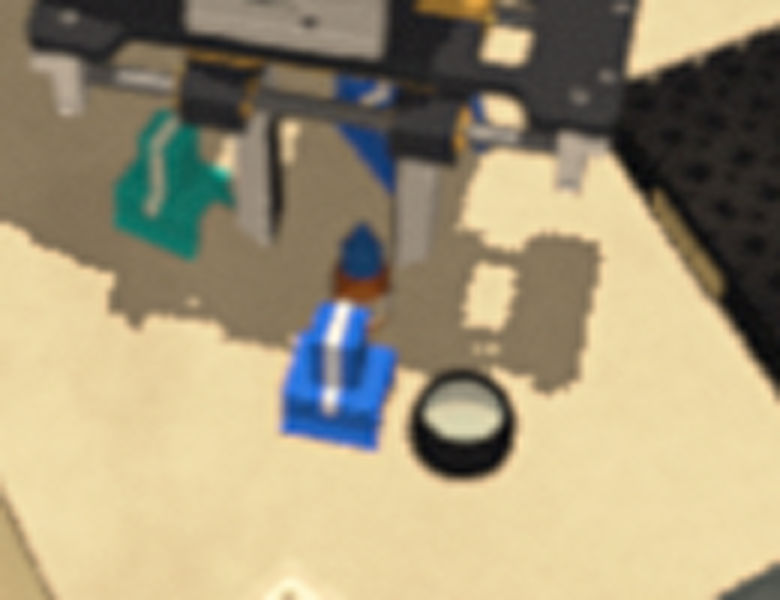

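The side crop shows the two fingers at (260,240) and (415,260), straddling the line above the marker at (335,370). The vial at (360,270) lies off the finger line, and the loupe at (463,425) is low. I descend.

Request:
move_arm(moves=[[0,0,0.02,0],[0,0,0.045,0],[0,0,0.065,0],[0,0,0.078,0],[0,0,0.084,0],[0,0,0.084,0],[0,0,0.084,0]])

```text
clock: 3.15
eef_pos: [460.1, -349.1, 37.5]
eef_rot: [3.14, 0.0, 0.928]
wrist_force: [0.4, -0.0, -0.6]
finger_gap: 40.1
finger_force: 0.0
```

Request:
move_arm(moves=[[0,0,0,0],[0,0,0,0],[0,0,0,0],[0,0,0,0],[0,0,0,0],[0,0,0,0],[0,0,0,0]], jaw=0.01, squeeze=15)

```text
clock: 3.85
eef_pos: [459.7, -349.3, 36.7]
eef_rot: [3.141, 0.0, 0.928]
wrist_force: [-1.4, 0.2, 5.1]
finger_gap: 18.0
finger_force: 15.0
```

Request:
move_arm(moves=[[0,0,-0.03,0],[0,0,-0.07,0],[0,0,-0.12,0],[0,0,-0.15,0],[0,0,-0.15,0]])

```text
clock: 4.35
eef_pos: [460.7, -350.0, 190.8]
eef_rot: [3.135, 0.0, 0.928]
wrist_force: [0.4, 1.1, -1.2]
finger_gap: 17.7
finger_force: 15.0
```

```bash
python3 -c "
from h import *
st(); print(t2w(-85,100)); p=t2w(-85,100,180); rows(p,174.5)"
```

```text
{'clock': np.float64(4.35), 'joints': array([-0.713,  0.371,  1.461,  0.   ,  1.303, -0.07 ]), 'eef_pos': array([ 460.702, -350.012,  190.788]), 'eef_rot': array([3.135, 0.   , 0.928]), 'wrist_force': array([ 0.383,  1.069, -1.203]), 'finger_gap': np.float64(17.724), 'finger_force': np.float64(14.954)}
[553.57422343 144.3322932    0.        ]
rows [ 0.4513 -0.2221  0.0091] -2.118
```

Request:
move_arm(moves=[[0.451,-0.222,0.009,-2.118],[0.451,-0.222,0.009,-2.118],[0.451,-0.222,0.009,-2.118],[0.451,-0.222,0.009,-2.118],[0.451,-0.222,0.009,-2.118],[0.451,-0.222,0.009,-2.118],[0.451,-0.222,0.009,-2.118],[0.451,-0.222,0.009,-2.118],[0.451,-0.222,0.009,-2.118],[0.451,-0.222,0.009,-2.118],[0.451,-0.222,0.009,-2.118],[0.451,-0.222,0.009,-2.118]])

```text
clock: 5.55
eef_pos: [551.6, 146.6, 175.4]
eef_rot: [-3.14, -0.002, 2.737]
wrist_force: [0.2, -1.5, -1.0]
finger_gap: 18.1
finger_force: 15.0
```

```bash
python3 -c "
from h import *
st(); rows(t2w(-85,100,110),174.5)"
```

```text
{'clock': np.float64(5.55), 'joints': array([ 0.196,  0.373,  1.496,  0.   ,  1.276, -0.97 ]), 'eef_pos': array([551.584, 146.595, 175.357]), 'eef_rot': array([-3.140e+00, -2.000e-03,  2.737e+00]), 'wrist_force': array([ 0.235, -1.506, -1.008]), 'finger_gap': np.float64(18.061), 'finger_force': np.float64(14.982)}
rows [-0.0029 -0.0012  0.0654] -0.309
```

Request:
move_arm(moves=[[-0.002,-0.001,0.0,-0.15],[-0.002,-0.001,0.0,-0.309],[-0.002,-0.001,0.02,-0.309],[-0.002,-0.001,0.05,-0.309],[-0.002,-0.001,0.066,-0.309],[-0.002,-0.001,0.066,-0.309],[-0.002,-0.001,0.066,-0.309]])

```text
clock: 6.25
eef_pos: [553.6, 143.2, 111.1]
eef_rot: [-3.141, -0.001, 3.037]
wrist_force: [-0.1, 0.5, -0.5]
finger_gap: 18.0
finger_force: 15.0
```

Run:
```python
from h import *
st(); rows(t2w(-85,100,110),174.5)
out=[]
for n,sl in(('side',np.s_[150:280,190:320]),('top',np.s_[185:265,200:290])):
    c=shot(n); np.save(f'/tmp/{n}1.npy',c,allow_pickle=True)
    out.append(cv2.resize(c['frame'][sl],(400,400),interpolation=cv2.INTER_CUBIC))
cv2.imwrite('pics/p3.png',np.hstack(out))
```

```text
{'clock': np.float64(6.25), 'joints': array([ 0.189,  0.44 ,  1.559, -0.   ,  1.143, -1.277]), 'eef_pos': array([553.553, 143.181, 111.086]), 'eef_rot': array([-3.141e+00, -1.000e-03,  3.037e+00]), 'wrist_force': array([-0.094,  0.543, -0.541]), 'finger_gap': np.float64(18.003), 'finger_force': np.float64(14.983)}
rows [0.0001 0.0011 0.0011] -0.009
```

View pics/p3.png

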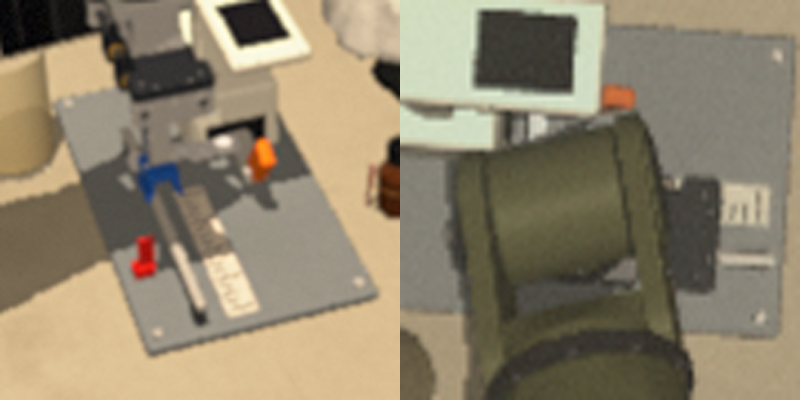

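Run:
```python
from h import *
c=np.load('/tmp/side1.npy',allow_pickle=True).item()
s=manip.read_state(); tp=w2t(s['eef_pos'][None])[0]; print('tcp tester',tp)
hsv=cv2.cvtColor(c['frame'],cv2.COLOR_BGR2HSV); m=cv2.inRange(hsv,(103,110,30),(128,255,255)); m[:190]=0;m[230:]=0;m[:,:220]=0;m[:,270:]=0
for v in range(190,222):
    u=np.nonzero(m[v])[0]
    if len(u): print(v,u.min(),u.max(),len(u),end=' | ')
z0=s['eef_pos'][2]-36.7; x0,y0=tp
pts={'feetR':(x0-18,y0-17.5,z0),'feetL':(x0-18,y0+17.5,z0),'topR':(x0-18,y0-14.5,z0+28),'topL':(x0-18,y0+14.5,z0+28),'chR':(x0-18,y0-8.5,z0),'chL':(x0-18,y0+8.5,z0),'railL':(-215,105,45),'railR':(-215,95,45),'railm':(-170,100,45)}
print()
for k,p in pts.items(): print(k,proj(c,t2w(*p)).round(1))
f=c['frame']; 
for v in(225,235,245): print(v,f[v,225:262].max(1).tolist())
for x in(-190,-160,-140): print(x,proj(c,[t2w(x,105,45),t2w(x,95,45)]).round(1).tolist())
```

```text
tcp tester [-85.96988741  99.3880983 ]
201 236 237 2 | 202 236 237 2 | 203 244 246 3 | 204 240 246 7 | 205 236 247 12 | 206 236 247 12 | 207 235 247 13 | 208 235 247 13 | 209 235 247 8 | 210 236 248 7 | 211 236 248 6 | 212 237 239 3 | 213 237 238 2 | 214 237 238 2 | 
feetR [[249.1 212.9]]
feetL [[236.8 215.8]]
topR [[247.5 205.4]]
topL [[237.1 207.7]]
chR [[245.9 213.7]]
chL [[239.9 215.1]]
railL [[253.2 250. ]]
railR [[256.8 249.1]]
railm [[250.1 238.3]]
225 [82, 84, 83, 81, 82, 82, 83, 83, 80, 80, 80, 80, 83, 93, 88, 82, 80, 90, 110, 123, 123, 116, 96, 82, 79, 82, 98, 125, 134, 133, 135, 137, 136, 142, 162, 199, 217]
235 [185, 163, 144, 152, 158, 156, 163, 193, 229, 225, 196, 184, 195, 208, 201, 161, 108, 82, 81, 81, 78, 92, 148, 207, 229, 211, 164, 129, 128, 127, 144, 199, 235, 233, 233, 233, 231]
245 [220, 221, 222, 222, 202, 163, 148, 155, 159, 159, 160, 158, 159, 159, 159, 156, 159, 158, 159, 156, 159, 158, 159, 158, 140, 116, 137, 192, 225, 222, 193, 163, 155, 154, 156, 183, 230]
-190 [[250.5, 243.6], [254.1, 242.8]]
-160 [[247.3, 236.3], [250.9, 235.4]]
-140 [[245.3, 231.5], [248.8, 230.6]]
```

Run:
```python
from h import *
c=np.load('/tmp/side1.npy',allow_pickle=True).item(); f=c['frame'].astype(int)
for v in range(203,217): print(v,(f[v,231:254,0]-f[v,231:254,2]).tolist())
e=[np.array(f[v],float) for v in(205,)]
for i in(0,):
  g=c['frame'][190:225,225:262]; h=cv2.resize(g,(740,700)[:2],interpolation=cv2.INTER_CUBIC)[:600]; 
  s=manip.read_state(); x0,y0=w2t(s['eef_pos'][None])[0]; z0=s['eef_pos'][2]-36.7
  for P in([(17.5,0),(8.5,0),(8.5,20),(-8.5,20),(-8.5,0),(-17.5,0),(-14.5,8),(-14.5,28),(14.5,28),(14.5,8)],):
    q=np.array([proj(c,t2w(x0-18,y0+a,z0+b))[0] for a,b in P]); q=((q-[225,190]+.5)*20).astype(int); cv2.polylines(h,[q],True,(0,255,255),1)
  cv2.imwrite('pics/p4.png',h)
```

```text
203 [-17, -21, -24, -9, 26, 35, 18, 8, 1, 3, 9, 21, 37, 46, 55, 44, 14, -8, -13, -11, -10, -11, -13]
204 [-13, -19, -22, -12, 15, 29, 26, 31, 44, 53, 59, 68, 76, 83, 85, 76, 35, -2, -13, -12, -11, -12, -11]
205 [-11, -16, -19, -10, 18, 43, 57, 70, 81, 85, 86, 86, 88, 89, 90, 84, 50, 7, -12, -12, -12, -10, -11]
206 [-14, -14, -11, 5, 34, 54, 70, 85, 91, 91, 87, 88, 91, 94, 92, 86, 64, 19, -9, -12, -13, -11, -10]
207 [-20, -15, -9, 17, 55, 64, 70, 84, 90, 97, 89, 90, 89, 85, 86, 91, 74, 25, -8, -13, -11, -12, -11]
208 [-19, -18, -11, 13, 52, 69, 76, 85, 90, 84, 78, 70, 56, 46, 57, 82, 78, 31, -6, -13, -10, -10, -10]
209 [-20, -19, -17, 3, 42, 73, 79, 82, 77, 53, 34, 24, 12, 4, 23, 64, 80, 35, -5, -11, -10, -12, -12]
210 [-18, -19, -18, -6, 36, 69, 80, 82, 71, 34, 0, -9, -11, -12, 6, 49, 77, 45, 1, -14, -18, -18, -22]
211 [-13, -15, -15, -7, 21, 57, 74, 85, 74, 30, -8, -16, -12, -13, -3, 19, 53, 57, 10, -21, -30, -32, -32]
212 [-10, -12, -12, -12, 1, 33, 70, 86, 67, 19, -13, -14, -10, -11, -12, -12, 9, 36, 12, -23, -33, -34, -34]
213 [-9, -9, -11, -13, -7, 19, 71, 85, 44, -2, -22, -15, -10, -9, -14, -22, -18, -5, -10, -26, -34, -36, -35]
214 [-12, -11, -12, -10, -12, 9, 63, 78, 24, -19, -26, -19, -12, -11, -11, -18, -27, -32, -33, -33, -36, -36, -37]
215 [-10, -10, -10, -11, -12, -3, 31, 43, 4, -26, -28, -22, -15, -8, -11, -13, -25, -35, -36, -36, -34, -35, -38]
216 [-9, -9, -11, -11, -11, -10, -1, 4, -13, -28, -29, -24, -17, -12, -9, -10, -18, -29, -37, -35, -33, -34, -36]
```

View pics/p4.png

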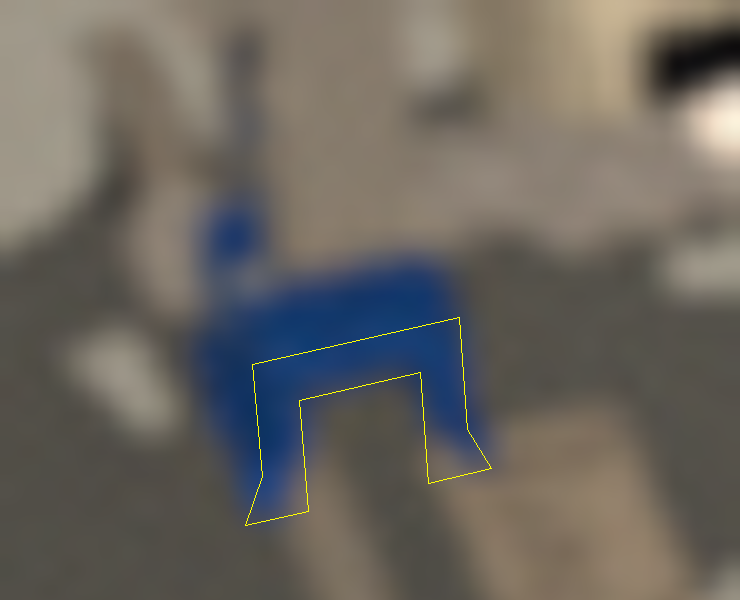

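The overlay matches: the observed channel is at u 310..430 and the predicted one at 303..425, so the marker is lined up with the rail. I lower it.

Request:
move_arm(moves=[[0,0.0,0.015,-0.009],[0,0.0,0.03,-0.009],[0,0.0,0.04,-0.009],[0,0.0,0.044,-0.009],[0,0.0,0.047,-0.009],[0,0,0.048,-0.009],[0,0,0.048,-0.009]])

```text
clock: 7.05
eef_pos: [553.9, 143.3, 63.7]
eef_rot: [3.141, 0.0, 3.046]
wrist_force: [0.1, 0.3, -1.3]
finger_gap: 17.8
finger_force: 15.0
```

Request:
move_arm(moves=[[0,0,0.001,0],[0,0,0.002,0],[0,0,0.002,0],[0,0,0.002,0]])

```text
clock: 7.45
eef_pos: [553.8, 143.2, 61.5]
eef_rot: [-3.142, 0.0, 3.046]
wrist_force: [0.2, -0.1, -1.2]
finger_gap: 17.8
finger_force: 15.0
```

Run:
```python
from h import *
st()
c=shot('side'); g=c['frame'][190:235,215:270]; cv2.imwrite('pics/p5.png',cv2.resize(g,(733,600),interpolation=cv2.INTER_CUBIC))
```

```text
{'clock': np.float64(7.45), 'joints': array([ 0.189,  0.504,  1.595, -0.   ,  1.043, -1.286]), 'eef_pos': array([553.75 , 143.21 ,  61.497]), 'eef_rot': array([-3.142,  0.   ,  3.046]), 'wrist_force': array([ 0.212, -0.106, -1.192]), 'finger_gap': np.float64(17.795), 'finger_force': np.float64(14.983)}
```

View pics/p5.png

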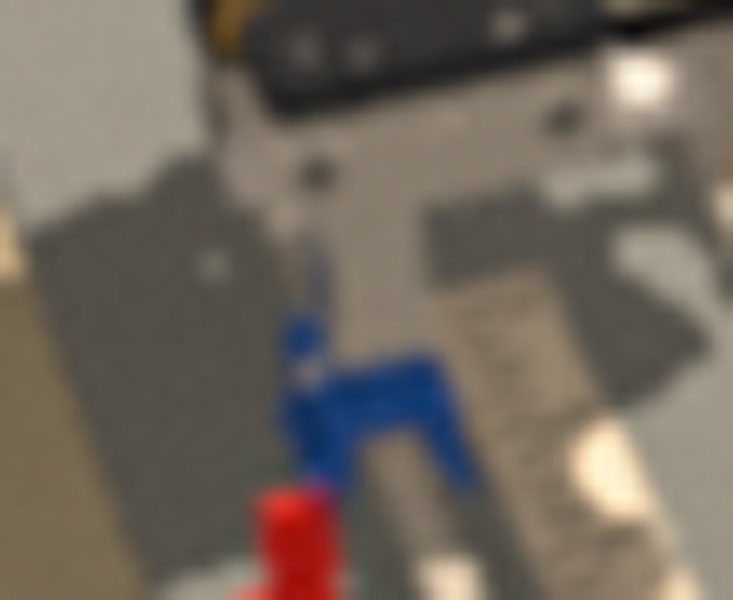

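The picture shows the rail, at (410,510), running into the channel between the feet at (325,480) and (470,480), so the marker is astride. There is no contact yet, so I lower to touch.

Request:
move_arm(moves=[[0,0,0.001,0],[0,0,0.0015,0],[0,0,0.002,0],[0,0,0.002,0]])

```text
clock: 7.9
eef_pos: [554.4, 143.2, 61.1]
eef_rot: [3.141, 0.002, 3.046]
wrist_force: [-4.7, -1.9, 15.3]
finger_gap: 17.8
finger_force: 15.0
```

Request:
move_arm(moves=[[0,0,-0.001,0],[0,0,-0.0015,0],[0,0,-0.0015,0]])

```text
clock: 8.2
eef_pos: [553.9, 143.2, 61.2]
eef_rot: [3.141, 0.001, 3.046]
wrist_force: [0.8, 0.5, 3.8]
finger_gap: 17.8
finger_force: 15.0
```

Request:
move_arm(moves=[[0,0,0,0],[0,0,0,0],[0,0,0,0],[0,0,-0.01,0],[0,0,-0.03,0],[0,0,-0.07,0],[0,0,-0.12,0],[0,0,-0.16,0],[0,0,-0.2,0],[0,0,-0.2,0]], jaw=0.036)

```text
clock: 9.2
eef_pos: [555.1, 143.5, 267.5]
eef_rot: [3.139, 0.009, 3.046]
wrist_force: [0.6, 0.7, -0.3]
finger_gap: 35.5
finger_force: 0.0
```

Marker released. Moves only shift the tool and turn it about its own z, so the lean has to come from somewhere else. I'll go to the free space at the tester's heading (~84°) and test whether an over-reach leans the tool outward.

Run:
```python
from h import *
st(); rows((60,600,340),84.5)
c=shot('side'); np.save('/tmp/side2.npy',c,allow_pickle=True)
t=shot('top'); np.save('/tmp/top2.npy',t,allow_pickle=True)
for c in(c,t):
    P,hsv,b,w=marker(c,t2w(-85,100)[:2],35,25)
    q=P[b|w]; print(len(q),np.c_[w2t(q[q[:,2]>70])].mean(0), q[:,2].max(), q[:,2].min())
```

```text
{'clock': np.float64(9.2), 'joints': array([ 0.189,  0.308,  1.367, -0.   ,  1.457, -1.286]), 'eef_pos': array([555.057, 143.51 , 267.486]), 'eef_rot': array([3.139, 0.009, 3.046]), 'wrist_force': array([ 0.6  ,  0.726, -0.251]), 'finger_gap': np.float64(35.528), 'finger_force': np.float64(0.0)}
rows [ 0.5358  0.4073 -0.0763] 1.571
319 [-108.55616633  100.42407203] 452.1771552360693 29.55661714898622
1 [-76.83229327  66.91445105] 544.1669352501292 544.1669352501292
```

Request:
move_arm(moves=[[0.536,0.407,-0.076,1.571],[0.536,0.407,-0.076,1.571],[0.536,0.407,-0.076,1.571],[0.536,0.407,-0.076,1.571],[0.536,0.407,-0.076,1.571],[0.536,0.407,-0.076,1.571],[0.536,0.407,-0.076,1.571],[0.536,0.407,-0.076,1.571],[0.536,0.407,-0.076,1.571],[0.536,0.407,-0.076,1.571],[0.536,0.407,-0.076,1.571],[0.536,0.407,-0.076,1.571]])

```text
clock: 10.5
eef_pos: [153.7, 512.8, 321.3]
eef_rot: [-3.141, 0.002, 1.469]
wrist_force: [-0.1, -0.0, -0.1]
finger_gap: 36.2
finger_force: 0.0
```

Request:
move_arm(moves=[[0.0,0.0,0,0],[0.0,0,0,0]])

```text
clock: 10.7
eef_pos: [154.5, 512.3, 320.9]
eef_rot: [-3.141, 0.002, 1.477]
wrist_force: [0.7, 0.2, -0.3]
finger_gap: 36.3
finger_force: 0.0
```

Run:
```python
from h import *
st(); rows((60,600,340),84.5)
c=shot('side'); t=shot('top'); np.save('/tmp/side2.npy',c,allow_pickle=True); np.save('/tmp/top2.npy',t,allow_pickle=True)
for c in(c,t):
    P,hsv,b,w=marker(c,t2w(-85,100)[:2],45,25)
    o=(b|w)&(P[...,2]<100); q=P[o&(P[...,2]>76)]; print(o.sum(),len(q),w2t(q).mean(0),q[:,2].max(),P[o][:,2].min())
```

```text
{'clock': np.float64(10.7), 'joints': array([ 1.209,  0.208,  1.372, -0.   ,  1.565,  1.303]), 'eef_pos': array([154.523, 512.298, 320.935]), 'eef_rot': array([-3.141e+00,  2.000e-03,  1.477e+00]), 'wrist_force': array([ 0.712,  0.171, -0.274]), 'finger_gap': np.float64(36.265), 'finger_force': np.float64(0.0)}
rows [ 0.0785 -0.1023 -0.0192] 0.003
194 40 [-90.52400267  97.10261594] 91.13489258081995 28.41001140770618
116 29 [-85.75503891  99.85558836] 93.28972928497387 32.04264317677553
```

Request:
move_arm(moves=[[0.078,-0.102,-0.019,0],[0.078,-0.102,-0.019,0],[0.078,-0.102,-0.019,0],[0.3,-0.102,-0.019,0],[0.3,-0.102,-0.019,0],[0.3,-0.102,-0.019,0],[0.3,-0.102,-0.019,0],[0.3,-0.102,-0.019,0],[0.3,-0.102,-0.019,0]])

```text
clock: 11.7
eef_pos: [80.6, 781.2, 309.7]
eef_rot: [-3.141, -0.006, 1.473]
wrist_force: [0.7, 1.1, -2.8]
finger_gap: 35.6
finger_force: 0.0
```

```bash
python3 -c "
from h import *
st()"
```

```text
{'clock': np.float64(11.7), 'joints': array([1.421e+00, 9.680e-01, 2.450e-01, 1.000e-03, 1.922e+00, 1.519e+00]), 'eef_pos': array([ 80.614, 781.241, 309.714]), 'eef_rot': array([-3.141, -0.006,  1.473]), 'wrist_force': array([ 0.724,  1.064, -2.846]), 'finger_gap': np.float64(35.62), 'finger_force': np.float64(0.0)}
```

Request:
move_arm(moves=[[0.1,0,0,0],[0.1,0,0,0],[0.1,0,0,0],[0.1,0,0,0]])

```text
clock: 12.1
eef_pos: [81.1, 804.4, 293.5]
eef_rot: [3.141, -0.062, 1.474]
wrist_force: [-0.6, -0.1, 0.4]
finger_gap: 35.9
finger_force: 0.0
```

```bash
python3 -c "
from h import *
st()"
```

```text
{'clock': np.float64(12.1), 'joints': array([1.424, 0.994, 0.236, 0.003, 1.85 , 1.521]), 'eef_pos': array([ 81.064, 804.45 , 293.486]), 'eef_rot': array([ 3.141, -0.062,  1.474]), 'wrist_force': array([-0.616, -0.054,  0.399]), 'finger_gap': np.float64(35.931), 'finger_force': np.float64(0.0)}
```

The over-reach does lean the tool outward (pitch -0.06). I keep pushing.

Request:
move_arm(moves=[[0.4,0,0,0],[0.4,0,0,0],[0.4,0,0,0],[0.4,0,0,0],[0.4,0,0,0],[0.4,0,0,0]])

```text
clock: 12.7
eef_pos: [83.0, 836.9, 233.7]
eef_rot: [3.141, -0.095, 1.475]
wrist_force: [0.1, -0.1, -0.5]
finger_gap: 35.8
finger_force: 0.0
```

```bash
python3 -c "
from h import *
st()"
```

```text
{'clock': np.float64(12.7), 'joints': array([1.427, 1.069, 0.235, 0.004, 1.742, 1.524]), 'eef_pos': array([ 82.989, 836.874, 233.735]), 'eef_rot': array([ 3.141, -0.095,  1.475]), 'wrist_force': array([ 0.113, -0.143, -0.534]), 'finger_gap': np.float64(35.809), 'finger_force': np.float64(0.0)}
```

Request:
move_arm(moves=[[0.4,0,-0.3,0],[0.4,0,-0.3,0],[0.4,0,-0.3,0],[0.4,0,-0.3,0],[0.4,0,-0.3,0],[0.4,0,-0.3,0],[0.4,0,-0.3,0],[0.4,0,-0.3,0]])

```text
clock: 13.5
eef_pos: [79.8, 809.7, 323.5]
eef_rot: [3.141, -0.128, 1.475]
wrist_force: [0.5, 0.8, -0.2]
finger_gap: 35.9
finger_force: 0.0
```

```bash
python3 -c "
from h import *
st()"
```

```text
{'clock': np.float64(13.5), 'joints': array([1.426, 0.958, 0.236, 0.006, 1.82 , 1.524]), 'eef_pos': array([ 79.785, 809.729, 323.529]), 'eef_rot': array([ 3.141, -0.128,  1.475]), 'wrist_force': array([ 0.486,  0.8  , -0.155]), 'finger_gap': np.float64(35.874), 'finger_force': np.float64(0.0)}
```

Request:
move_arm(moves=[[0.3,0,-0.12,0],[0.3,0,-0.12,0]])

```text
clock: 13.7
eef_pos: [80.2, 815.8, 331.9]
eef_rot: [3.141, -0.164, 1.475]
wrist_force: [0.5, 0.0, -0.3]
finger_gap: 36.3
finger_force: 0.0
```

Request:
move_arm(moves=[[0.3,0,-0.12,0],[0.3,0,-0.12,0]])

```text
clock: 13.9
eef_pos: [80.4, 820.3, 342.2]
eef_rot: [3.141, -0.197, 1.475]
wrist_force: [-0.4, 0.1, 0.5]
finger_gap: 36.0
finger_force: 0.0
```

Request:
move_arm(moves=[[0.3,0,-0.12,0],[0.3,0,-0.12,0]])

```text
clock: 14.1
eef_pos: [80.6, 823.9, 354.7]
eef_rot: [3.141, -0.231, 1.475]
wrist_force: [0.2, 0.6, 0.0]
finger_gap: 36.1
finger_force: 0.0
```

Request:
move_arm(moves=[[0.3,0,-0.2,0],[0.3,0,-0.2,0]])

```text
clock: 14.3
eef_pos: [79.9, 817.3, 385.0]
eef_rot: [3.141, -0.263, 1.475]
wrist_force: [0.4, 0.2, 0.6]
finger_gap: 35.9
finger_force: 0.0
```

Request:
move_arm(moves=[[0.3,0,-0.2,0],[0.3,0,-0.2,0]])

```text
clock: 14.5
eef_pos: [79.1, 810.0, 414.4]
eef_rot: [3.141, -0.296, 1.475]
wrist_force: [0.5, 0.3, -0.1]
finger_gap: 35.9
finger_force: 0.0
```

Request:
move_arm(moves=[[0.3,0,-0.2,0],[0.3,0,-0.2,0]])

```text
clock: 14.7
eef_pos: [78.2, 802.2, 442.0]
eef_rot: [3.141, -0.328, 1.475]
wrist_force: [-0.7, 0.3, -0.0]
finger_gap: 36.1
finger_force: 0.0
```

Request:
move_arm(moves=[[0.3,0,0,0]])

```text
clock: 14.8
eef_pos: [79.2, 814.3, 438.3]
eef_rot: [3.141, -0.359, 1.475]
wrist_force: [-0.1, 0.4, 0.8]
finger_gap: 36.0
finger_force: 0.0
```

Request:
move_arm(moves=[[0.3,0,0,0]])

```text
clock: 14.9
eef_pos: [80.5, 827.5, 430.1]
eef_rot: [3.141, -0.384, 1.475]
wrist_force: [0.1, 0.7, -0.5]
finger_gap: 35.8
finger_force: 0.0
```

Request:
move_arm(moves=[[0.3,0,0,0],[0.3,0,0,0]])

```text
clock: 15.1
eef_pos: [82.0, 843.5, 420.5]
eef_rot: [3.141, -0.416, 1.475]
wrist_force: [0.7, -1.3, 0.5]
finger_gap: 35.8
finger_force: 0.0
```

Request:
move_arm(moves=[[0.3,0,0,0],[0.3,0,0,0]])

```text
clock: 15.3
eef_pos: [83.2, 857.0, 415.5]
eef_rot: [3.141, -0.45, 1.475]
wrist_force: [-0.2, -0.4, -0.4]
finger_gap: 35.9
finger_force: 0.0
```

Request:
move_arm(moves=[[0.3,0,0,0],[0.3,0,0,0]])

```text
clock: 15.5
eef_pos: [84.3, 868.5, 414.0]
eef_rot: [3.141, -0.484, 1.475]
wrist_force: [0.3, 0.1, 0.0]
finger_gap: 36.1
finger_force: 0.0
```

Request:
move_arm(moves=[[0.3,0,0,0],[0.3,0,0,0]])

```text
clock: 15.7
eef_pos: [85.2, 878.2, 415.7]
eef_rot: [3.141, -0.519, 1.475]
wrist_force: [-0.6, 0.0, -0.8]
finger_gap: 36.4
finger_force: 0.0
```

Request:
move_arm(moves=[[0.3,0,0,0],[0.3,0,0,0]])

```text
clock: 15.9
eef_pos: [85.9, 886.7, 420.5]
eef_rot: [3.141, -0.555, 1.475]
wrist_force: [-0.1, 0.3, -0.0]
finger_gap: 36.2
finger_force: 0.0
```

Request:
move_arm(moves=[[0.3,0,0,0],[0.3,0,0,0]])

```text
clock: 16.1
eef_pos: [86.5, 893.3, 427.9]
eef_rot: [3.14, -0.59, 1.475]
wrist_force: [-0.2, 0.2, -0.1]
finger_gap: 35.7
finger_force: 0.0
```

Request:
move_arm(moves=[[0.3,0,0,0],[0.3,0,0,0]])

```text
clock: 16.3
eef_pos: [87.0, 898.5, 437.5]
eef_rot: [3.14, -0.624, 1.475]
wrist_force: [-1.3, 0.7, -0.4]
finger_gap: 36.3
finger_force: 0.0
```

Run:
```python
from h import *
st(); Rm=R.from_euler('xyz',manip.read_state()['eef_rot']).as_matrix(); print(Rm.round(3)); c,s=np.cos(YAW),np.sin(YAW); print('in tester',(np.array([[c,s,0],[-s,c,0],[0,0,1]])@Rm).round(3))
rows((560,0,400))
```

```text
{'clock': np.float64(16.3), 'joints': array([1.425, 0.872, 0.235, 0.028, 1.41 , 1.526]), 'eef_pos': array([ 86.957, 898.452, 437.544]), 'eef_rot': array([ 3.14 , -0.624,  1.475]), 'wrist_force': array([-1.268,  0.704, -0.357]), 'finger_gap': np.float64(36.314), 'finger_force': np.float64(0.0)}
[[ 0.077  0.995  0.057]
 [ 0.808 -0.096  0.582]
 [ 0.584  0.001 -0.811]]
in tester [[ 0.811  0.     0.584]
 [ 0.001 -1.    -0.001]
 [ 0.584  0.001 -0.811]]
rows [-0.711   0.5571 -0.4652] 0.0
```

Request:
move_arm(moves=[[-0.711,0.557,-0.465,0],[-0.711,0.557,-0.465,0],[-0.711,0.557,-0.465,0],[-0.711,0.557,-0.465,0],[-0.711,0.557,-0.465,0],[-0.711,0.557,-0.465,0],[-0.711,0.557,-0.465,0],[-0.711,0.557,-0.465,0],[-0.711,0.557,-0.465,0],[-0.711,0.557,-0.465,0],[-0.711,0.557,-0.465,0],[-0.711,0.557,-0.465,0]])

```text
clock: 17.5
eef_pos: [345.3, 409.3, 419.4]
eef_rot: [3.139, -0.624, 1.477]
wrist_force: [0.8, -0.1, -0.3]
finger_gap: 35.9
finger_force: 0.0
```

```bash
python3 -c "
from h import *
st(); rows((560,0,400))"
```

```text
{'clock': np.float64(17.5), 'joints': array([ 0.564, -0.085,  1.575,  0.502,  1.273,  0.603]), 'eef_pos': array([345.327, 409.312, 419.392]), 'eef_rot': array([ 3.139, -0.624,  1.477]), 'wrist_force': array([ 0.762, -0.082, -0.313]), 'finger_gap': np.float64(35.866), 'finger_force': np.float64(0.0)}
rows [-0.3257  0.2528 -0.2097] 0.0
```

Request:
move_arm(moves=[[-0.326,0.253,-0.21,0],[-0.326,0.253,-0.21,0],[-0.326,0.253,-0.21,0],[-0.326,0.253,-0.21,0],[-0.326,0.253,-0.21,0],[-0.326,0.253,-0.21,0],[-0.326,0.253,-0.21,0],[-0.326,0.253,-0.21,0],[-0.326,0.253,-0.21,0],[-0.326,0.253,-0.21,0],[-0.326,0.253,-0.21,0]])

```text
clock: 18.6
eef_pos: [560.4, 0.0, 398.9]
eef_rot: [-3.141, -0.622, 1.472]
wrist_force: [-0.3, 0.2, 0.6]
finger_gap: 35.9
finger_force: 0.0
```

Run:
```python
from h import *
S=np.load('/tmp/side2.npy',allow_pickle=True).item();T=np.load('/tmp/top2.npy',allow_pickle=True).item()
for c in(S,T):
    hsv=cv2.cvtColor(c['frame'],cv2.COLOR_BGR2HSV); P=cloud(c)
    m=(cv2.inRange(hsv,(5,150,90),(20,255,255))>0)&(np.hypot(P[...,0]-652,P[...,1]-136)<40); q=P[m]; t=w2t(q); k=q[:,2]>60
    print(k.sum(),np.c_[t,q[:,2]][k].mean(0),np.percentile(t[k],[3,97],axis=0).round(1).tolist(),q[:,2].max(), 'px',np.argwhere(m).mean(0))
    v,u=np.nonzero(m); print('px bounds',u.min(),u.max(),v.min(),v.max())
    a=np.radians(35)
    g=lambda s,w,y: t2w(-79.5-s*np.sin(a)+w*np.cos(a),y,73+s*np.cos(a)+w*np.sin(a))
    pr=proj(c,[g(s,w,y) for s in(-20,20) for w in(-13,13) for y in(-7,7)]); print('pred',pr.min(0).round(1),pr.max(0).round(1))
    # brown bottle
    b=(np.hypot(P[...,0]-745,P[...,1]-105)<70)&(P[...,2]>15)&(P[...,2]<110); q=P[b]; print('bottle',np.median(w2t(q),0),np.percentile(w2t(q),[5,95],axis=0).round(0).tolist(),q[:,2].max())
st(); rows(t2w(-68.5-75,0,57.5+104))
```

```text
67 [-83.99960506   1.71086181  82.43655779] [[-96.1, -6.1], [-66.0, 6.8]] 98.09508191759744 px [201.21518987 274.3164557 ]
px bounds 271 278 195 208
pred [269.9 194.8] [279.4 208.6]
bottle [-110.89058479 -124.31296778] [[-127.0, -162.0], [-84.0, -44.0]] 93.89694041051098
22 [-84.70948953  -0.2118252   91.10025233] [[-94.5, -5.9], [-75.9, 4.7]] 95.54867196879013 px [203.72727273 248.45454545]
px bounds 246 252 202 205
pred [241.1 201.4] [253.8 207.4]
bottle [-103.38909302 -118.37849348] [[-128.0, -161.0], [-83.0, -36.0]] 93.73529704483985
{'clock': np.float64(18.6), 'joints': array([-0.345,  0.279,  1.224,  0.615,  1.77 , -0.162]), 'eef_pos': array([5.60364e+02, 1.00000e-03, 3.98903e+02]), 'eef_rot': array([-3.141, -0.622,  1.472]), 'wrist_force': array([-0.332,  0.247,  0.58 ]), 'finger_gap': np.float64(35.891), 'finger_force': np.float64(0.0)}
rows [-0.0696  0.0792  0.2422] 0.0
```

Request:
move_arm(moves=[[-0.07,0.079,0.242,0],[-0.07,0.079,0.242,0],[-0.07,0.079,0.242,0],[-0.07,0.079,0.242,0],[-0.07,0.079,0.242,0],[-0.07,0.079,0.242,0],[-0.07,0.079,0.242,0],[-0.07,0.079,0.242,0]])

```text
clock: 19.4
eef_pos: [647.0, 77.5, 165.1]
eef_rot: [3.136, -0.622, 1.478]
wrist_force: [0.6, -0.1, 0.7]
finger_gap: 36.2
finger_force: 0.0
```

Run:
```python
from h import *
st(); print(w2t(manip.read_state()['eef_pos'][None])); rows(t2w(-68.5,0,57.5))
out=[]
for n,sl in(('side',np.s_[110:270,200:360]),('top',np.s_[160:260,190:290])):
    c=shot(n); out.append(cv2.resize(c['frame'][sl],(400,400),interpolation=cv2.INTER_CUBIC))
cv2.imwrite('pics/p6.png',np.hstack(out))
```

```text
{'clock': np.float64(19.4), 'joints': array([-0.183,  0.571,  1.353,  0.641,  1.332, -0.282]), 'eef_pos': array([647.003,  77.529, 165.128]), 'eef_rot': array([ 3.136, -0.622,  1.478]), 'wrist_force': array([ 0.649, -0.112,  0.669]), 'finger_gap': np.float64(36.166), 'finger_force': np.float64(0.0)}
[[-142.48934221    0.56856399]]
rows [-0.0026  0.0002  0.1306] 0.0
```

View pics/p6.png

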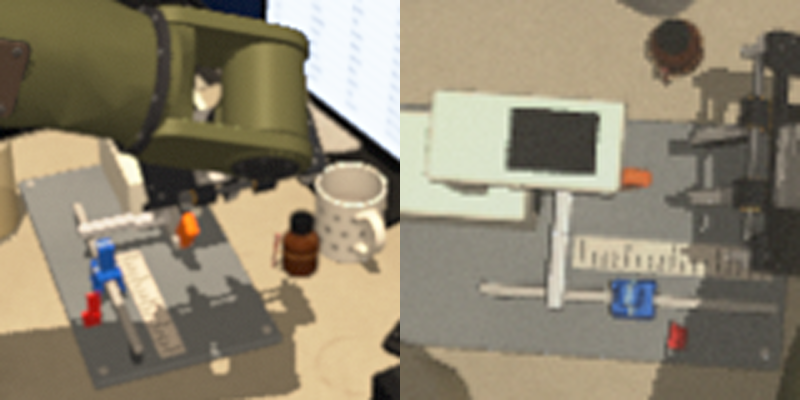

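The pictures show the marker astride the rail (top crop (632,298)), between the pusher (560,250) and the index (677,335). The fingers are ahead of the orange grip (636,177) and centred on it in y. I go in along the tool.

Request:
move_arm(moves=[[-0.002,0,0.03,0],[-0.002,0,0.06,0],[-0.002,0,0.09,0],[-0.002,0,0.11,0],[-0.002,0,0.125,0],[-0.002,0,0.13,0],[-0.002,0,0.13,0],[-0.002,0,0.13,0]])

```text
clock: 20.3
eef_pos: [654.5, 150.7, 56.7]
eef_rot: [3.138, -0.622, 1.476]
wrist_force: [0.9, -0.4, -0.5]
finger_gap: 36.0
finger_force: 0.0
```

Run:
```python
from h import *
st(); print(w2t(manip.read_state()['eef_pos'][None])); rows(t2w(-68.5,0,57.5))
```

```text
{'clock': np.float64(20.3), 'joints': array([-0.067,  0.709,  1.407,  0.705,  1.118, -0.32 ]), 'eef_pos': array([654.521, 150.745,  56.682]), 'eef_rot': array([ 3.138, -0.622,  1.476]), 'wrist_force': array([ 0.864, -0.368, -0.49 ]), 'finger_gap': np.float64(35.96), 'finger_force': np.float64(0.0)}
[[-68.88884803   0.14076104]]
rows [ 0.0008  0.0001 -0.0004] 0.0
```

Request:
move_arm(moves=[[0,0,0,0],[0,0,0,0],[0,0,0,0],[0,0,0,0],[0,0,0,0],[0,0,0,0]], jaw=0.005, squeeze=35)

```text
clock: 20.9
eef_pos: [655.2, 151.0, 55.9]
eef_rot: [3.137, -0.622, 1.475]
wrist_force: [10.8, 1.1, -3.3]
finger_gap: 14.1
finger_force: 35.0
```

```bash
cat >> h.py <<'E'
def stripe(verbose=True):
    "tester x of marker (from both cameras) and index"
    res={}
    for n in('side','top'):
        c=shot(n); np.save(f'/tmp/{n}L.npy',c,allow_pickle=True)
        hsv=cv2.cvtColor(c['frame'],cv2.COLOR_BGR2HSV); P=cloud(c); t=w2t(P.reshape(-1,3)).reshape(420,560,2)
        roi=(t[...,0]>-200)&(t[...,0]<-40)&(abs(t[...,1]-100)<30)&(P[...,2]>20)&(P[...,2]<100)
        b=roi&(cv2.inRange(hsv,(100,90,40),(130,255,255))>0)
        red=(t[...,0]>-160)&(t[...,0]<-90)&(abs(t[...,1]-126)<16)&((hsv[...,0]<6)|(hsv[...,0]>172))&(hsv[...,1]>140)&(hsv[...,2]>60)
        v,u=np.nonzero(b); q=np.c_[t[b],P[b][:,2]]; x=q[:,0]; k=abs(q[:,1]-100)<18
        W=roi&(hsv[...,1]<70)&(hsv[...,2]>110)&(P[...,2]>72)&(abs(t[...,1]-100)<12)&(t[...,0]>np.median(x)-25)&(t[...,0]<np.median(x)+25)
        print(n,'blue n',b.sum(),'knob x',q[q[:,2]>76][:,0].mean().round(1),'saddle x range',np.percentile(x[k],[3,50,97]).round(1),'white',W.sum(),(t[W][:,0].mean().round(1) if W.sum() else None),'red px',red.sum())
E
python3 -c "
from h import *
stripe(); print(w2t(manip.read_state()['eef_pos'][None]))"
```

```text
side blue n 146 knob x -92.4 saddle x range [-106.3  -94.9  -74.6] white 11 -86.5 red px 77
top blue n 77 knob x -86.2 saddle x range [-101.9  -91.2  -70.5] white 5 -87.1 red px 20
[[-68.60465711  -0.52919021]]
```

The grip is held (gap 14.1 mm). I draw 60 mm slowly along tester -x.

Request:
move_arm(moves=[[-0.004,0,-0.003,0],[-0.008,0,-0.006,0],[-0.012,0,-0.009,0],[-0.016,0,-0.012,0],[-0.02,0,-0.0145,0],[-0.024,0,-0.0175,0],[-0.0285,0,-0.0205,0],[-0.0325,0,-0.0235,0],[-0.0365,0,-0.0265,0],[-0.0405,0,-0.029,0],[-0.0445,0,-0.032,0],[-0.0485,0,-0.035,0]])

```text
clock: 22.2
eef_pos: [649.4, 91.9, 55.9]
eef_rot: [3.137, -0.622, 1.476]
wrist_force: [11.9, 5.3, -5.2]
finger_gap: 13.8
finger_force: 35.0
```

Run:
```python
from h import *
stripe(); st(); print(w2t(manip.read_state()['eef_pos'][None]))
c=np.load('/tmp/sideL.npy',allow_pickle=True).item(); t=np.load('/tmp/topL.npy',allow_pickle=True).item()
a=cv2.resize(c['frame'][195:245,215:265],(400,400),interpolation=cv2.INTER_CUBIC);b=cv2.resize(t['frame'][220:260,230:270],(400,400),interpolation=cv2.INTER_CUBIC)
cv2.imwrite('pics/p7.png',np.hstack([a,b]))
```

```text
side blue n 146 knob x -111.6 saddle x range [-125.2 -114.7  -93. ] white 7 -100.6 red px 79
top blue n 70 knob x -105.7 saddle x range [-122.3 -111.4  -90.7] white 4 -105.9 red px 21
{'clock': np.float64(22.3), 'joints': array([-0.161,  0.706,  1.414,  0.686,  1.165, -0.39 ]), 'eef_pos': array([649.358,  91.51 ,  55.887]), 'eef_rot': array([ 3.138, -0.622,  1.475]), 'wrist_force': array([11.667,  3.877, -5.194]), 'finger_gap': np.float64(14.108), 'finger_force': np.float64(35.007)}
[[-128.34644964   -0.42788986]]
```

View pics/p7.png

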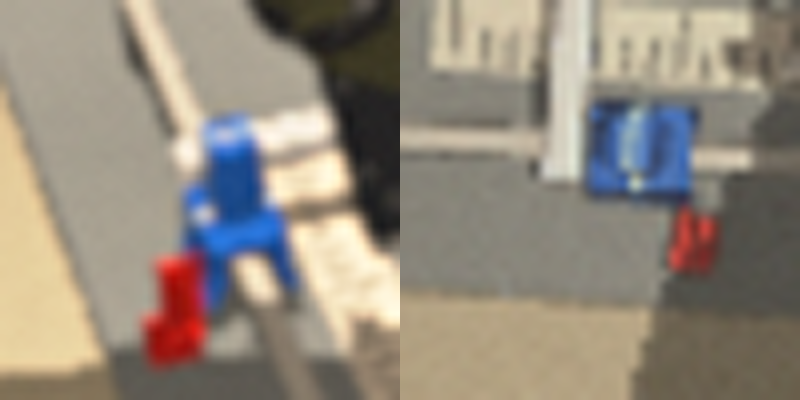

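```bash
cat > rel.py <<'E'
from h import *
def run(xm):
    for n in('side','top'):
        c=np.load(f'/tmp/{n}L.npy',allow_pickle=True).item(); f=c['frame'].astype(np.float32)
        # rectify the plane z=53.5 in tester coords: x from xm-60..xm+60, y 85..140, 0.5 mm/pixel, via remap
        X,Y=np.meshgrid(np.arange(-170,-60,.5),np.arange(84,142,.5))
        W=np.array([t2w(a,b,53.5) for a,b in zip(X.ravel(),Y.ravel())]); uv=proj(c,W).astype(np.float32).reshape(*X.shape,2)
        g=cv2.remap(f,uv[...,0],uv[...,1],cv2.INTER_CUBIC); yield n,c,X,Y,g
if __name__=='__main__':
    out=[]
    for n,c,X,Y,g in run(0):
        sh=g[((Y>=109.5)&(Y<=113.5)).any(1)].mean(0); x=X[0]; b=sh[:,0]-sh[:,2]
        rd=g[((Y>=120)&(Y<=132)).any(1)].mean(0); r=rd[:,2]-rd[:,1]
        print(n,'shoulder B-R',[(float(a),int(v)) for a,v in zip(x[::4],b[::4]) if -135<a<-80]); print(n,'shoulder R',[int(v) for a,v in zip(x[::4],sh[::4,2]) if -135<a<-80])
        print(n,'index R-G',[(float(a),int(v)) for a,v in zip(x[::4],r[::4]) if -145<a<-105])
        out.append(cv2.resize(np.clip(g,0,255).astype(np.uint8),(800,422//2*1),interpolation=cv2.INTER_NEAREST))
    cv2.imwrite('pics/rect.png',np.vstack(out))
E
python3 rel.py
```

```text
side shoulder B-R [(-134.0, 85), (-132.0, 93), (-130.0, 99), (-128.0, 108), (-126.0, 118), (-124.0, 128), (-122.0, 138), (-120.0, 147), (-118.0, 156), (-116.0, 153), (-114.0, 140), (-112.0, 114), (-110.0, 76), (-108.0, 46), (-106.0, 29), (-104.0, 31), (-102.0, 55), (-100.0, 87), (-98.0, 113), (-96.0, 121), (-94.0, 107), (-92.0, 78), (-90.0, 42), (-88.0, 8), (-86.0, -14), (-84.0, -29), (-82.0, -31)]
side shoulder R [41, 35, 32, 32, 36, 42, 44, 42, 37, 37, 49, 71, 108, 137, 158, 160, 138, 105, 78, 70, 80, 103, 129, 153, 166, 178, 180]
side index R-G [(-144.0, 126), (-142.0, 128), (-140.0, 129), (-138.0, 132), (-136.0, 135), (-134.0, 141), (-132.0, 145), (-130.0, 150), (-128.0, 149), (-126.0, 139), (-124.0, 115), (-122.0, 79), (-120.0, 40), (-118.0, 13), (-116.0, 2), (-114.0, 1), (-112.0, 3), (-110.0, 6), (-108.0, 6), (-106.0, 6)]
top shoulder B-R [(-134.0, -12), (-132.0, -15), (-130.0, -15), (-128.0, -10), (-126.0, 8), (-124.0, 57), (-122.0, 92), (-120.0, 84), (-118.0, 83), (-116.0, 86), (-114.0, 88), (-112.0, 82), (-110.0, 67), (-108.0, 34), (-106.0, 3), (-104.0, 30), (-102.0, 84), (-100.0, 93), (-98.0, 93), (-96.0, 102), (-94.0, 104), (-92.0, 93), (-90.0, 55), (-88.0, 12), (-86.0, -8), (-84.0, -17), (-82.0, -16)]
top shoulder R [127, 144, 136, 129, 113, 78, 55, 64, 70, 72, 69, 72, 86, 123, 163, 132, 69, 62, 69, 68, 67, 67, 78, 105, 150, 178, 170]
top index R-G [(-144.0, 2), (-142.0, 2), (-140.0, 2), (-138.0, 3), (-136.0, 21), (-134.0, 48), (-132.0, 78), (-130.0, 89), (-128.0, 69), (-126.0, 82), (-124.0, 111), (-122.0, 87), (-120.0, 39), (-118.0, 11), (-116.0, -1), (-114.0, 2), (-112.0, 3), (-110.0, 3), (-108.0, 2), (-106.0, 1)]
```

View pics/rect.png

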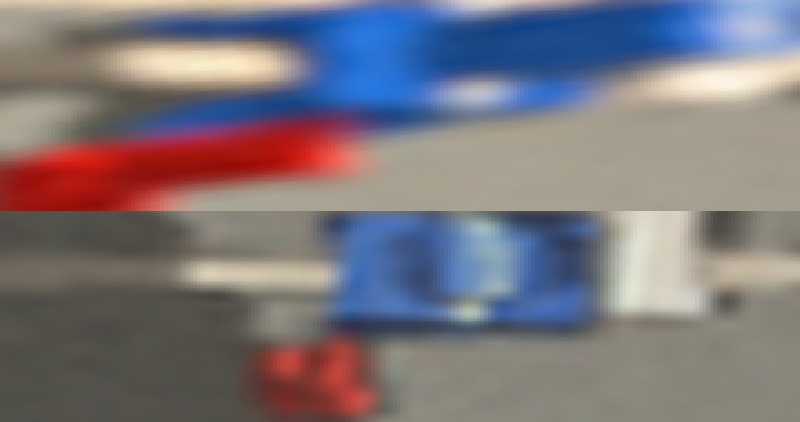

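Both cameras put the stripe about 18 mm short of the index: side -105.2 vs -123.3, top -106.0 vs -123.8. I draw 15 mm more, slowly.

Request:
move_arm(moves=[[-0.0016,0,-0.0012,0],[-0.0032,0,-0.0023,0],[-0.0049,0,-0.0035,0],[-0.0065,0,-0.0047,0],[-0.0081,0,-0.0058,0],[-0.0097,0,-0.007,0],[-0.011,0,-0.0079,0],[-0.0122,0,-0.0088,0],[-0.0122,0,-0.0088,0],[-0.0122,0,-0.0088,0]])

```text
clock: 23.3
eef_pos: [647.9, 77.1, 55.9]
eef_rot: [3.137, -0.623, 1.476]
wrist_force: [13.4, 6.1, -4.5]
finger_gap: 13.4
finger_force: 35.0
```

Run:
```python
from h import *
import rel
stripe(); print(w2t(manip.read_state()['eef_pos'][None])); st()
def half(x,v,frm,step):  # 50% crossing
    pass
for n,c,X,Y,g in rel.run(0):
    x=X[0]; sh=g[((Y>=109.5)&(Y<=113.5)).any(1)].mean(0); rd=g[((Y>=120)&(Y<=132)).any(1)].mean(0); r=rd[:,2]-rd[:,1]
    k=(x>-132)&(x<-110); w=np.clip(sh[k,2]-90,0,None); print(n,'stripe',(x[k]*w).sum()/w.sum(),[int(a) for a in sh[k,2][::3]])
    print(n,'index',[(float(a),int(v)) for a,v in zip(x[::2],r[::2]) if -128<=a<=-116])
```

```text
side blue n 156 knob x -125.4 saddle x range [-139.1 -128.2 -110. ] white 6 -119.0 red px 79
top blue n 80 knob x -120.8 saddle x range [-136.4 -124.4 -104.6] white 6 -120.6 red px 22
[[-142.8197141    -0.38899199]]
{'clock': np.float64(23.4), 'joints': array([-0.183,  0.706,  1.413,  0.681,  1.177, -0.406]), 'eef_pos': array([647.924,  77.108,  55.871]), 'eef_rot': array([ 3.138, -0.622,  1.476]), 'wrist_force': array([12.323,  5.06 , -6.204]), 'finger_gap': np.float64(13.733), 'finger_force': np.float64(35.007)}
side stripe -120.93453809542609 [39, 45, 59, 79, 99, 119, 134, 139, 133, 120, 102, 83, 72, 70, 76]
side index [(-128.0, 149), (-127.0, 144), (-126.0, 137), (-125.0, 128), (-124.0, 114), (-123.0, 98), (-122.0, 80), (-121.0, 61), (-120.0, 43), (-119.0, 27), (-118.0, 15), (-117.0, 8), (-116.0, 4)]
top stripe -119.55922052860919 [66, 63, 62, 61, 67, 74, 90, 119, 136, 118, 83, 62, 65, 69, 71]
top index [(-128.0, 91), (-127.0, 87), (-126.0, 95), (-125.0, 107), (-124.0, 111), (-123.0, 101), (-122.0, 84), (-121.0, 61), (-120.0, 37), (-119.0, 21), (-118.0, 11), (-117.0, 4), (-116.0, 0)]
```

Request:
move_arm(moves=[[-0.001,0,-0.0007,0],[-0.002,0,-0.0014,0],[-0.0026,0,-0.0019,0],[-0.0026,0,-0.0019,0],[-0.0026,0,-0.0019,0]])

```text
clock: 23.9
eef_pos: [647.6, 73.9, 55.9]
eef_rot: [3.138, -0.622, 1.476]
wrist_force: [12.5, 5.5, -5.7]
finger_gap: 13.6
finger_force: 35.0
```

Run:
```python
from h import *
import rel
stripe(); print(w2t(manip.read_state()['eef_pos'][None])); st()
for n,c,X,Y,g in rel.run(0):
    x=X[0]; sh=g[((Y>=109.5)&(Y<=113.5)).any(1)].mean(0)
    k=(x>-136)&(x<-113); w=np.clip(sh[k,2]-90,0,None); print(n,'stripe',(x[k]*w).sum()/w.sum(),[int(a) for a in sh[k,2][::2]])
```

```text
side blue n 156 knob x -129.1 saddle x range [-142.3 -132.1 -113.5] white 8 -120.5 red px 80
top blue n 75 knob x -123.9 saddle x range [-139.6 -128.  -107.7] white 6 -124.2 red px 21
[[-145.99938009   -0.38145257]]
{'clock': np.float64(24.0), 'joints': array([-0.188,  0.706,  1.413,  0.679,  1.18 , -0.41 ]), 'eef_pos': array([647.61 ,  73.943,  55.877]), 'eef_rot': array([ 3.138, -0.623,  1.476]), 'wrist_force': array([13.054,  5.486, -5.809]), 'finger_gap': np.float64(13.334), 'finger_force': np.float64(35.007)}
side stripe -123.69763909653477 [33, 34, 39, 48, 58, 69, 82, 97, 111, 122, 129, 134, 135, 133, 127, 118, 105, 92, 80, 72, 67, 65, 68]
top stripe -123.11793805602471 [66, 67, 67, 66, 63, 61, 64, 70, 77, 89, 110, 135, 154, 155, 134, 102, 72, 57, 57, 62, 66, 67, 69]
```

The stripe is level with the index (side -123.7 vs -123.3, top -123.1 vs -123.8, so 0.15 mm short on average). I hold, then ease home.

Request:
move_arm(moves=[[0,0,0,0],[0,0,0,0],[0,0,0,0],[0,0,0,0],[0,0,0,0],[0,0,0,0],[0,0,0,0],[0,0,0,0],[0,0,0,0],[0,0,0,0],[0,0,0,0],[0,0,0,0]])

```text
clock: 25.2
eef_pos: [647.6, 73.9, 55.9]
eef_rot: [3.138, -0.623, 1.475]
wrist_force: [12.5, 5.8, -5.5]
finger_gap: 14.1
finger_force: 35.0
```

Request:
move_arm(moves=[[0.002,0,0.0015,0],[0.005,0,0.0036,0],[0.009,0,0.0065,0],[0.013,0,0.0094,0],[0.017,0,0.0122,0],[0.021,0,0.0151,0],[0.025,0,0.018,0],[0.029,0,0.0209,0],[0.033,0,0.0238,0],[0.037,0,0.0266,0],[0.041,0,0.0295,0],[0.045,0,0.0324,0]])

```text
clock: 26.4
eef_pos: [653.0, 128.9, 55.9]
eef_rot: [3.137, -0.622, 1.475]
wrist_force: [12.2, 2.5, -4.9]
finger_gap: 14.0
finger_force: 35.0
```

Request:
move_arm(moves=[[0.004,0,0.0029,0],[0.0075,0,0.0054,0],[0.0105,0,0.0076,0],[0.013,0,0.0094,0],[0.015,0,0.0108,0],[0.0165,0,0.0119,0],[0.0172,0,0.0124,0],[0.0178,0,0.0128,0],[0.0178,0,0.0128,0],[0.0178,0,0.0128,0]])

```text
clock: 27.4
eef_pos: [655.2, 150.4, 55.9]
eef_rot: [3.137, -0.622, 1.475]
wrist_force: [12.3, 1.7, -2.8]
finger_gap: 13.6
finger_force: 35.0
```

Run:
```python
from h import *
stripe(); print(w2t(manip.read_state()['eef_pos'][None])); st()
```

```text
side blue n 146 knob x -130.4 saddle x range [-142.7 -132.3 -115.3] white 17 -121.1 red px 79
top blue n 69 knob x -123.4 saddle x range [-139.6 -128.3 -107.9] white 0 None red px 20
[[-69.18043087  -0.54395089]]
{'clock': np.float64(27.5), 'joints': array([-0.067,  0.71 ,  1.406,  0.705,  1.116, -0.32 ]), 'eef_pos': array([655.175, 150.389,  55.88 ]), 'eef_rot': array([ 3.137, -0.622,  1.475]), 'wrist_force': array([11.431,  1.282, -4.065]), 'finger_gap': np.float64(14.135), 'finger_force': np.float64(35.01)}
```

Request:
move_arm(moves=[[0.0005,0,0.0004,0],[0.001,0,0.0007,0],[0.001,0,0.0007,0],[0.001,0,0.0007,0]])

```text
clock: 27.9
eef_pos: [655.2, 151.0, 55.9]
eef_rot: [3.137, -0.622, 1.475]
wrist_force: [9.0, -3.8, -2.3]
finger_gap: 13.8
finger_force: 35.0
```

The force has reversed, so the slide is on its home stop. I release and back out along the tool.

Request:
move_arm(moves=[[0,0,0,0],[0,0,0,0],[0,0,0,0],[0,0,0,0],[0,0,-0.01,0],[0,0,-0.04,0],[0,0,-0.08,0],[0,0,-0.13,0],[0,0,-0.18,0],[0,0,-0.22,0],[0,0,-0.22,0]], jaw=0.036)

```text
clock: 29.0
eef_pos: [642.6, 21.0, 240.0]
eef_rot: [3.131, -0.621, 1.478]
wrist_force: [-0.5, 0.1, -0.0]
finger_gap: 35.9
finger_force: 0.0
```

Run:
```python
from h import *
import rel
stripe(); st()
for n,c,X,Y,g in rel.run(0):
    x=X[0]; sh=g[((Y>=109.5)&(Y<=113.5)).any(1)].mean(0); rd=g[((Y>=120)&(Y<=132)).any(1)].mean(0); r=rd[:,2]-rd[:,1]
    k=(x>-136)&(x<-113); print(n,'stripe R',[int(a) for a in sh[k,2][::2]]); print('index',[(float(a),int(v)) for a,v in zip(x[::2],r[::2]) if -128<=a<=-118])
a=np.load('/tmp/sideL.npy',allow_pickle=True).item()['frame'][150:270,180:340];b=np.load('/tmp/topL.npy',allow_pickle=True).item()['frame'][170:260,180:300]
cv2.imwrite('pics/p8.png',np.hstack([cv2.resize(a,(400,300),interpolation=cv2.INTER_CUBIC),cv2.resize(b,(400,300),interpolation=cv2.INTER_CUBIC)]))
```

```text
side blue n 157 knob x -128.1 saddle x range [-141.6 -131.7 -111.8] white 8 -117.9 red px 76
top blue n 74 knob x -123.8 saddle x range [-139.4 -127.8 -108. ] white 6 -124.0 red px 19
{'clock': np.float64(29.1), 'joints': array([-0.267,  0.518,  1.266,  0.614,  1.493, -0.263]), 'eef_pos': array([641.491,  23.642, 234.938]), 'eef_rot': array([ 3.139, -0.622,  1.475]), 'wrist_force': array([ 0.746, -0.116,  0.33 ]), 'finger_gap': np.float64(35.647), 'finger_force': np.float64(0.0)}
side stripe R [32, 33, 37, 45, 55, 65, 76, 90, 103, 113, 120, 124, 126, 124, 119, 110, 98, 86, 75, 66, 61, 61, 64]
index [(-128.0, 140), (-127.0, 136), (-126.0, 130), (-125.0, 121), (-124.0, 108), (-123.0, 93), (-122.0, 75), (-121.0, 57), (-120.0, 40), (-119.0, 25), (-118.0, 14)]
top stripe R [69, 68, 68, 67, 64, 62, 65, 71, 79, 92, 113, 138, 157, 158, 137, 105, 76, 61, 62, 68, 70, 70, 71]
index [(-128.0, 90), (-127.0, 87), (-126.0, 95), (-125.0, 107), (-124.0, 112), (-123.0, 102), (-122.0, 85), (-121.0, 62), (-120.0, 38), (-119.0, 21), (-118.0, 11)]
```

View pics/p8.png

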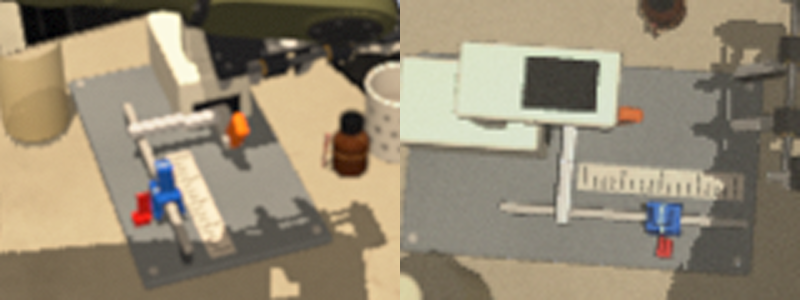

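The marker stands astride the rail with its stripe in line with the red index (top crop (663,218) and (665,245)). The slide is home and the arm is clear of everything, so I hand in.

```bash
python3 -c "
from cell import manip
print(manip.sign_off())"
```

```text
the job is handed in; nothing more can be done
None
```

Job handed in at about 29 s: the blue marker stands astride the rail with its stripe level with the red index (within about 1 mm by the cameras), the grip was held there for over a second and eased back to its home stop, and the arm never went near the bottles, vial or loupe.

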